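Rake out the mesh groove of an insect hotel

TASK

Take the raker (the tool with the thin bent-down point) from its rest and rake out the L-shaped groove in the insect hotel's rim: put the point right down in the groove at the end of the long leg and draw it round the corner to the end of the short leg, in one unbroken stroke without lifting out, slowly (about 5 cm/s, going in and coming out too) and without pressing hard. Then lay the raker back in both notches of its own rest, the same way round as it lay, and let go; leave the other tool and the things lying about where they are.

Things in the scene. Friction and masses are not known exactly. Their poses are not given: they have to be found in the camera images.
- raker_grip (a point): Centre of the raker's handle, where to grip it across y from above. Loose 0.13 kg tool: wooden handle 130 (x) x 22 (y) x 24 mm (z); from its +x end a level steel shank 7 mm thick runs to x = 100 mm, then bends straight down to a rounded point 50 mm below the handle's centre line. x towards the bent end, z up. Lies level on its rest, this point 65 mm above the table, midway between the notches.
- raker_tip (a point): The lower end of the raker's point (7 mm thick, round, straight down over the last 50 mm); at (100, 0, -50) mm from raker_grip in the raker's axes, which it shares.
- raker_rest: The raker's fixed wooden rest: base 140 x 60 x 10 mm, two uprights 10 mm thick at x = -48 and +48 mm, 52 mm wide, each with an open-topped notch 32 mm wide, floor 53 mm and cheeks 67 mm above the table. Origin at the centre of its underside, z up, x along the tool. The raker starts centred in it within 5 mm, bent end to +x. It stands left or right of an identical rest with the scraper.
- scraper_grip (a point): Centre of the handle of the other tool, a loose scraper, to be left alone: same handle as the raker, but its shank ends in a flat steel blade 36 mm wide and 45 mm high. It lies on an identical rest beside the raker's, 65 mm above the table; axes as for the raker.
- hotel: Fixed wooden box 220 (x) x 280 (y) x 75 mm high, open side up, filled with reed tubes lower than its flat rim (38 mm wide). Origin at the centre of its underside, z up. An L-shaped groove in the rim, 14 mm wide, 10 mm deep, ends closed: long leg (220 mm) on the -x side (near the robot), short leg (120 mm) on the -y side (robot's right); centre lines 19 mm in from the box's outer sides.
- groove_start (a point): End of the groove's long leg: on the groove's centre line, at the height of the rim's top; the groove's end wall is 7 mm beyond. At (-91, 99, 75) mm in the hotel's axes, which all groove points share.
- groove_mid_long (a point): Middle of the long leg, on the centre line at rim height, at (-91, -11, 75) mm in the hotel's axes.
- groove_corner (a point): Where the centre lines of the two legs meet at a right angle, at rim height, at (-91, -121, 75) mm in the hotel's axes.
- groove_mid_short (a point): Middle of the short leg, on the centre line at rim height, at (-31, -121, 75) mm in the hotel's axes.
- groove_end (a point): End of the groove's short leg, on the centre line at rim height, at (29, -121, 75) mm in the hotel's axes; the end wall is 7 mm beyond.
- log_slice: Loose round log slice, 68 mm across and 25 mm high, with three dark holes, lying on the table to the right of the two rests; to be left alone. Origin at the centre of its underside.
- hammer: Loose hammer lying on the table to the left of the hotel; to be left alone. Origin at the underside, x along its handle.
- raker: The raker as a whole; its origin is the same point as raker_grip, with the same axes.
Mind the look-alikes: they are no part of the job. What is shaped like the raker but green is not meant.

How it is judged (in metres and radians):
On the way, in this order (a step that is already met when the one before it is completed fails the run):
1. the raker's point is down in the groove (3 mm or more below the rim) at the end of the long leg, within 12 mm (horizontal distance between raker_tip and groove_start below 0.012 m and z of raker_tip in the frame of groove_start below -0.003 m), for 0.1 s.
2. the point passes the middle of the long leg, down in the groove (horizontal distance between raker_tip and groove_mid_long below 0.015 m and z of raker_tip in the frame of groove_mid_long below -0.003 m), for 0.1 s.
3. the point rounds the corner, down in the groove (horizontal distance between raker_tip and groove_corner below 0.012 m and z of raker_tip in the frame of groove_corner below -0.003 m), for 0.05 s.
4. the point passes the middle of the short leg, down in the groove (horizontal distance between raker_tip and groove_mid_short below 0.015 m and z of raker_tip in the frame of groove_mid_short below -0.003 m), for 0.1 s.
5. the point reaches the end of the short leg, within 12 mm, down in the groove (horizontal distance between raker_tip and groove_end below 0.012 m and z of raker_tip in the frame of groove_end below -0.003 m), for 0.1 s.
At the end, for the whole second after the job is handed in: The raker lies at rest in both notches of its own rest, level and upright (within 0.12 rad), bent end the same way as at the start, handle centre within 14 mm lengthwise of the rest's middle, and is released (x of raker_grip in the frame of raker_rest between -0.014 and 0.014 m and y of raker_grip in the frame of raker_rest between -0.007 and 0.007 m and z of raker_grip in the frame of raker_rest between 0.06 and 0.069 m and x of raker_tip in the frame of raker_rest above 0.07 m and z of raker_tip in the frame of raker_rest below 0.03 m and angle between the x axis of raker_grip and the x axis of raker_rest, either way round below 0.15 rad and angle between raker_grip's own z axis and vertical below 0.12 rad and linear speed of raker below 0.02 m/s); the robot touches nothing.
It fails at once if the raker moves faster than 0.12 m/s while its point is in the groove (z of raker_tip in the frame of hotel between 0.06 and 0.071 m and x of raker_tip in the frame of hotel between -0.11 and 0.11 m and y of raker_tip in the frame of hotel between -0.14 and 0.14 m and linear speed of raker above 0.12 m/s).
It fails at once if the point is lifted out of the groove before its end, or lowered in elsewhere than at an end: 3 to 12 mm above the rim, over the groove, more than 30 mm from both ends (z of raker_tip in the frame of groove_corner between 0.003 and 0.012 m and ((x of raker_tip in the frame of groove_corner between -0.012 and 0.012 m and y of raker_tip in the frame of groove_corner between -0.012 and 0.19 m) or (y of raker_tip in the frame of groove_corner between -0.012 and 0.012 m and x of raker_tip in the frame of groove_corner between -0.012 and 0.09 m))).
It fails at once if the raker presses on the hotel with more than 25 N (contact force between raker and hotel above 25 N).
It fails at once if the scraper, the log slice or the hammer is moved by more than 20 mm (distance of any of scraper_grip, log_slice, hammer from where it was at the start of the episode above 0.02 m).
It also fails if it takes over 64 s, if anything falls off the work surface, if the arm or the gripper's body presses on something with over 40 N, if the wrist force passes 120 N, or if a joint passes its speed limit or range.

ROBOT

A 7-joint arm with a two-finger parallel gripper is mounted at the origin on the work surface. World frame = base frame: x ahead of the robot, y to its left, z up, the work surface at z = 0. Lengths are in mm, angles in rad, forces in N, time in s.
With the tool pointing down it reaches from about 400 to 875 mm from the base axis. Payload 4.4 kg.
Tool frame: the origin (TCP) lies midway between the tips of the shut fingers; the grasp point (between the pads) lies 19 mm behind it (ctrl.pinch_z is the distance from the TCP to the grasp point, in mm); z points along the fingers, y is the line along which they close (so a half turn about z gives the same grasp; the last joint's range is limited). The gripper opens to 85 mm and grips with 20 to 120 N. Pads are 22 mm wide; open, the fingers measure 114 mm over their backs; the gripper's body (76 mm by 85 mm) begins 54 mm behind the grasp point. The pads swing forward as they close: fully open they stand 13 mm farther back than shut.
Start: joints at [1.201, 0.628, 0.038, 1.517, -0.027, 0.996, -0.02], TCP at [194.474, -620.24, 231.313] pointing down, gripper open.
Joint ranges: [-3.06, 3.06], [-0.37, 2.12], [-1.25, 1.32], [0.18, 2.47], [-1.1, 4.24], [0.23, 1.98], [-2.94, 2.94]. Speed limits (rad/s): [2.57, 2.57, 3.14, 3.14, 3.14, 3.14, 3.14].

INTERFACE

Orientations are given as [roll, pitch, yaw] about the fixed x, y, z axes, in that order (R = Rz(yaw) Ry(pitch) Rx(roll)).
In Python, from cell import read_state, cams, order, ctrl gives the robot as it stands.
- The arm moves only by the tool move_arm, never from a script. Its argument "targets" is text: rows parted by semicolons, each of 7 numbers parted by spaces: the gripper's target within -1 to 1 (fully open at 1, half-way at 0, shut at -1), then the shift along the tool's x, y, z in cm, then the turn, a rotation vector about the tool's x, y, z in degrees. A call has 1 to 5 rows; each row shifts and turns the commanded pose from where the row before left it, along the tool's axes as they then stand; what a row does not reach is not made up. A row lasts 1/12 s, in which the tool goes at most 41.7 mm and 7.16 degrees, less where a joint would pass 70% of its speed; a pose out of reach is approached as far as the arm can. A call with a gripper value outside its range is refused whole. The fingers move at their own pace and stop on an object; the grip force is fixed at half the most. Time passes only in rows, so rows that do not move let the fingers close. It gives the time, the measured TCP pose, the force, the opening and the grip force at its end, in the units of the state.
- read_state(): the state, without advancing time (a new reading comes with each control period).
- cams.get_image(name): name is "scene" or "top"; returns a dict with "color" (480x640x3 uint8, red, green, blue), "fovy" (degrees; the focal length in pixels is half the picture's height over the tangent of half this angle, whatever the lens; pixels are square), "cx", "cy" (the principal point, pixels), "rvec" (rotation vector, rad) and "tvec" (3), from world to camera coordinates, as OpenCV has them. Camera axes: x right, y down, z forward; pixel columns grow to the right and rows downward; lengths in mm; the calibration is good to about 2 mm. A picture is of the moment at which its call begins. There is no depth.
- order.finish_job(): hands the job in; it is judged then, once.
The state is a dict: "clock": time; "qpos": joint angles; "qd": joint speeds; "tau": joint torques, N m; "eef_pos": TCP position; "tool_rot": TCP orientation; "force": force on the tool from outside, world axes, zero at the start; "torque": the same for the moment, N m; "width": finger opening in mm; "gripper_force": force on a finger pad.
Only numpy, scipy, OpenCV 4.12 (cv2) and the standard library are available. Lean on these libraries where they do the work, as an engineer would, in place of code of your own. Each camera call takes 0.05 s, during which the arm holds its last target. There are 200 camera calls.

## Working session

There is one attempt and no reset: what is moved stays moved. The work goes in short steps, Python scripts to look and compute and a tool call to move; the robot and the scene stay as the last step left them, time stands still between calls to the robot, and variables do not carry over. Pictures are saved under pics/ and viewed, at most 10 in all, crops included, and the job is handed in when it is done.

Besides the shell and the picture viewer there is one more tool, called after ">>>" as a command line: name --argument value ..., lists and objects as JSON in quotes. move_arm: Moves the arm, as the interface text tells. Its arguments: {"type":"object","properties":{"targets":{"type":"string"}},"required":["targets"]}

```bash
mkdir -p pics; ls
python3 - <<'E'
from cell import read_state, cams, order, ctrl
import cv2,numpy as np
s=read_state()
for k in ("clock","eef_pos","tool_rot","width","force"): print(k,s[k])
print(ctrl.pinch_z)
for n in("scene","top"):
    d=cams.get_image(n); cv2.imwrite(f"pics/{n}0.png",d["color"][:,:,::-1]); np.save(f"pics/{n}0.npy",d,allow_pickle=True)
    print(n,d["fovy"],d["cx"],d["cy"],d["rvec"],d["tvec"],[k for k in d])
E
```

```text
pics
clock 0.0
eef_pos [ 194.29237523 -619.61911806  230.39103819]
tool_rot [-3.13969096e+00  2.24674543e-05  3.03815734e-01]
width 85.56795629393721
force [-0.54259523 -0.06061884  0.54534984]
18.700000000000003
scene 48.9720067966487 313.96514199693536 234.8036711577391 [ 1.35073556  2.43368949 -0.71090203] [ 310.35216537 -358.8720206  1549.75790722] ['color', 'fovy', 'cx', 'cy', 'rvec', 'tvec']
top 50.05121218329721 327.03285185536447 246.72283334368706 [ 2.1327082  -2.1377305   0.14478111] [  10.09675909  575.37808629 1393.05614118] ['color', 'fovy', 'cx', 'cy', 'rvec', 'tvec']
```

View pics/scene0.png

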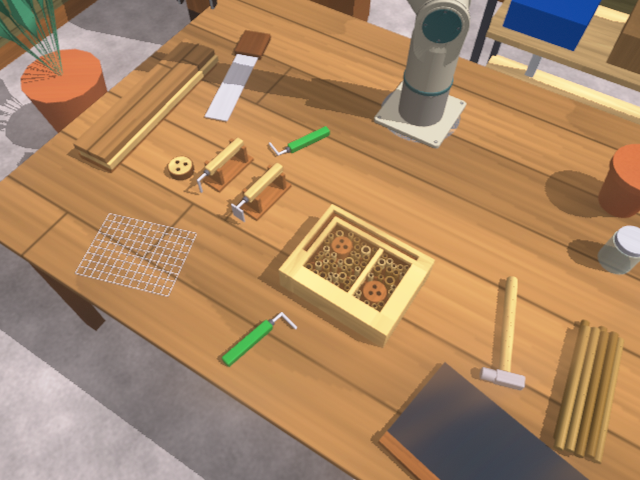

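View pics/top0.png

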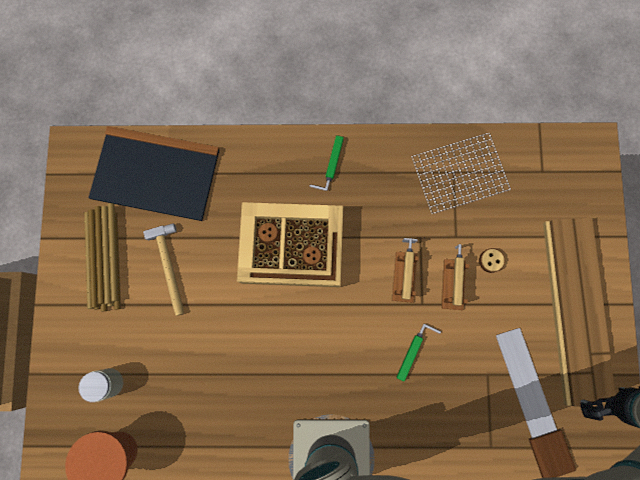

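```bash
cat > h.py <<'E'
import numpy as np,cv2
def K(d):
    f=240/np.tan(np.radians(d["fovy"])/2); return np.array([[f,0,d["cx"]],[0,f,d["cy"]],[0,0,1.]])
def ray(d,p,z):
    R=cv2.Rodrigues(np.array(d["rvec"],float))[0]; t=np.array(d["tvec"],float)
    C=-R.T@t; v=R.T@np.linalg.inv(K(d))@np.array([p[0],p[1],1.]); return C+v*(z-C[2])/v[2]
def proj(d,P):
    return cv2.projectPoints(np.float64(P).reshape(-1,3),np.array(d["rvec"],float),np.array(d["tvec"],float),K(d),None)[0].reshape(-1,2)
def crop(img,x,y,w,h,s): return cv2.resize(img[y:y+h,x:x+w,::-1],None,fx=s,fy=s,interpolation=cv2.INTER_CUBIC)
E
python3 - <<'E'
from h import *
t=np.load("pics/top0.npy",allow_pickle=True).item();s=np.load("pics/scene0.npy",allow_pickle=True).item()
a=crop(t["color"],380,225,133,100,6); cv2.imwrite("pics/c_tools.png",a)
b=crop(t["color"],232,195,120,100,6); cv2.imwrite("pics/c_hotel.png",b)
for p,z in (((459,277),77),((408,272),77),((241,203),75),((343,206),75),((341,286),75),((237,283),75)): print(p,ray(t,p,z).round(1))
E
```

```text
(459, 277) [ 486.5 -347.2   77. ]
(408, 272) [ 500.4 -210.5   77. ]
(241, 203) [694.3 247.1  75. ]
(343, 206) [684.4 -36.   75. ]
(341, 286) [463.2 -29.4  75. ]
(237, 283) [472.  252.5  75. ]
```

View pics/c_tools.png

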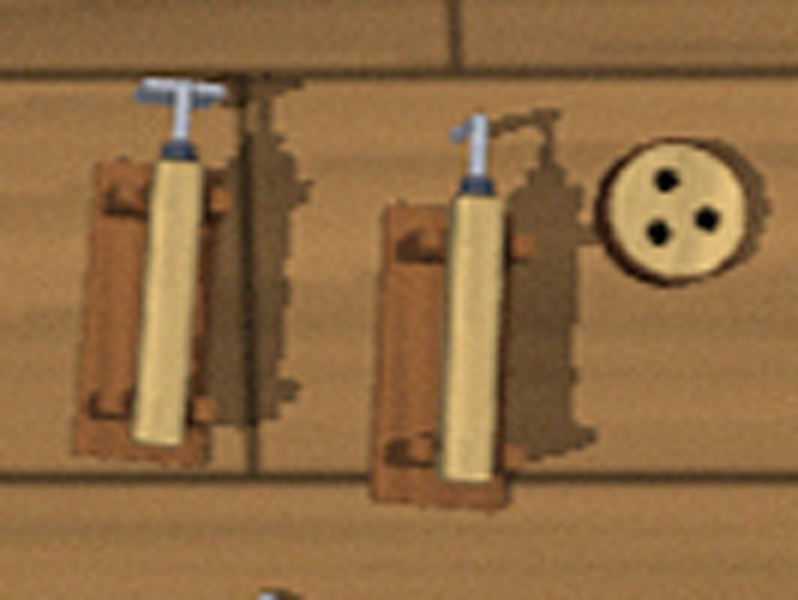

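View pics/c_hotel.png

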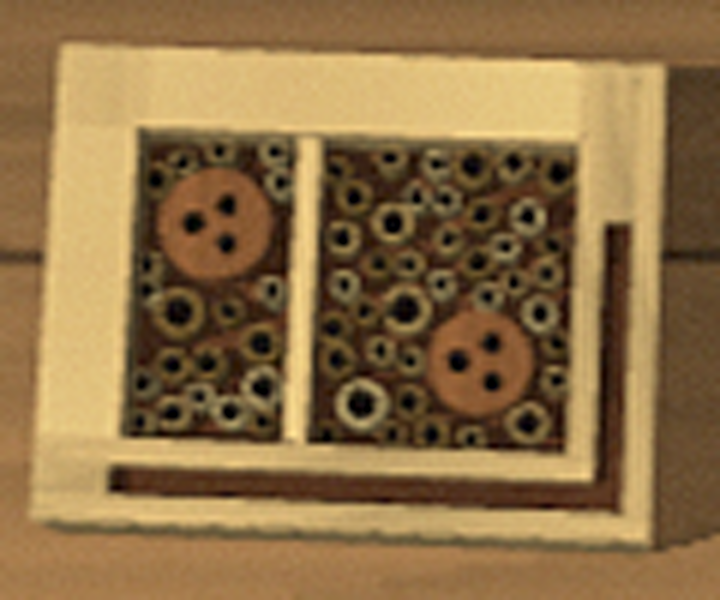

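Candidates (top view): wooden tool at (459,280) has a thin bent point, so it is the raker. The wooden tool at (408,275) ends in a wide blade, so it is the scraper. The green look-alikes at (412,355) and (330,165) are not meant. The crop confirms this. The groove is the dark L, from about (250,275) via the corner (335,278) to the end (335,232).

```bash
cat > meas.py <<'E'
from h import *
t=np.load("pics/top0.npy",allow_pickle=True).item();s=np.load("pics/scene0.npy",allow_pickle=True).item()
hsv=cv2.cvtColor(t["color"],cv2.COLOR_RGB2HSV)
def blob(m,roi,z,d=t):
    x,y,w,h=roi; k=np.zeros_like(m);k[y:y+h,x:x+w]=m[y:y+h,x:x+w]
    n,l,st,_=cv2.connectedComponentsWithStats(k,connectivity=4);i=1+np.argmax(st[1:,4])
    ys,xs=np.nonzero(l==i); return np.array([ray(d,(u,v),z)[:2] for u,v in zip(xs,ys)])
if __name__=="__main__":
    print(hsv[280,459],hsv[275,450],hsv[276,290],hsv[282,290],hsv[250,335],hsv[250,341])
    wood=((hsv[...,0]>15)&(hsv[...,0]<30)&(hsv[...,2]>150)).astype(np.uint8)
    P=blob(wood,(440,240,40,80),77); r=cv2.minAreaRect(P.astype(np.float32)); print("raker",len(P),r)
    dark=(hsv[...,2]<115).astype(np.uint8)
    G=blob(dark,(245,268,95,20),75)
    G=blob(dark,(248,228,92,56),75); print(len(G),G.min(0),G.max(0))
    np.save("pics/G.npy",G)
    for x in G[np.lexsort((G[:,1].round(),G[:,0].round()))][::15]: print(x.round(0),end=' ')
E
python3 meas.py
```

```text
[ 19 116 195] [ 14 157 148] [ 10 150  85] [ 20 115 197] [ 12 161  79] [ 17 118 145]
raker 375 ((484.17388916015625, -346.1741027832031), (23.723886489868164, 142.52027893066406), 83.13412475585938)
1285 [506.72330358   8.27299139] [623.17248199 128.15596437]
[507.  14.] [510.  46.] [510.  90.] [512.  52.] [512.  93.] [515.  17.] [515.  65.] [515. 106.] [518.  33.] [518.  76.] [518. 120.] [520.  49.] [521.  90.] [523.  30.] [523.  76.] [526.  27.] [526.  85.] [529.  38.] [531.  11.] [532.  85.] [534.  71.] [537.  17.] [537. 115.] [540.  82.] [542.  17.] [543. 101.] [545.  74.] [545. 123.] [548.  90.] [551.  14.] [551. 104.] [553.  27.] [554. 115.] [556.  82.] [559.  17.] [559. 107.] [562.  30.] [562. 115.] [565.  93.] [567.  33.] [567. 112.] [570.  71.] [570. 118.] [573.  66.] [573. 112.] [576.  49.] [576.  99.] [578.  30.] [578.  82.] [581.  19.] [581.  69.] [584.  25.] [584.  77.] [586.  11.] [587.  55.] [587.  99.] [589.  33.] [590.  88.] [592.  22.] [592.  66.] [592. 110.] [595.  44.] [595.  88.] [598.  14.] [598.  66.] [598. 113.] [601.  44.] [601.  96.] [603.  30.] [603.  74.] [604. 121.] [606.  55.] [606. 110.] [609.  44.] [609. 102.] [612.  38.] [612. 104.] [614.  39.] [615.  80.] [617.  28.] [617.  74.] [620.  14.] [620.  58.] [623.  11.] [623.  58.] [623.  99.]
```

Run:
```python
from meas import *
V=cv2.cvtColor(t["color"],cv2.COLOR_RGB2GRAY).astype(float)
# subpixel darkness-weighted centroids across the legs
def leg(rng,lo,hi,ax):
    out=[]
    for i in rng:
        p=V[lo:hi,i] if ax==0 else V[i,lo:hi]
        w=np.clip(np.percentile(p,80)-p-25,0,None); c=lo+(w*np.arange(hi-lo)).sum()/w.sum()
        out.append(ray(t,(i,c) if ax==0 else (c,i),75)[:2])
    return np.array(out)
A=leg(range(254,330),271,284,0); B=leg(range(236,274),329,342,1)
la=np.polyfit(A[:,1],A[:,0],1); lb=np.polyfit(B[:,0],B[:,1],1)
print("yaw long",-la[0],"yaw short",lb[0],"res",np.std(A[:,0]-np.polyval(la,A[:,1])),np.std(B[:,1]-np.polyval(lb,B[:,0])))
y=(lb[0]*la[1]+lb[1])/(1-lb[0]*la[0]); print("corner",np.polyval(la,y),y)
dark=(V<110).astype(np.uint8)
GA=blob(dark,(246,272,92,11),75);GB=blob(dark,(331,226,9,56),75)
for G in(GA,GB): print(len(G),cv2.minAreaRect(G.astype(np.float32)),G.min(0),G.max(0))
print(V[276,245:256].round(),V[226:238,335].round())
# raker
H=hsv; 
for v in (262,270,285,295,302): print(v,V[v,446:472].astype(int))
print(V[250:312,459].astype(int))
```

```text
yaw long -0.019777268171061717 yaw short -0.000942037491138159 res 0.6459211480644121 0.3700489045395912
corner 487.04149067098643 -10.813513950364154
435 ((490.6507873535156, 102.2740249633789), (231.0753173828125, 21.735700607299805), 89.8401107788086) [479.46813229 -13.29350728] [501.8328873  217.78855597]
232 ((545.5960693359375, -9.643635749816895), (13.09227180480957, 132.07736206054688), 87.68240356445312) [479.46813229 -16.41889352] [611.4482025   -2.40077551]
[161. 161. 162. 172. 140.  49.  13.  27.  40.  52.  52.] [162. 162. 159. 161. 165. 155.  79.  42.  51.  56.  47.  47.]
262 [104 108 112 107 102 109  97  98  96 105 155 181 166 162 170 170 170 132
  53  63  83  87  85  84  88  82]
270 [ 99 110 111 106 109 107 100  97  94 136 179 185 166 164 166 175 155 104
  45  68  84  88  81  78  82  83]
285 [ 90 100 106 110 102  95  94  96 118 161 185 180 173 166 171 169 127  53
  65  82  79  83  79  76  77  81]
295 [ 92  99 101 104  98  97  99  98 142 187 188 179 170 172 175 162 107  44
  71  81  85  77  82  82  83  79]
302 [ 59  62  58  59  52  54  75 103 152 184 179 165 172 171 169 140  67  47
  88 104 102 107 114 114 118 124]
[182 185 190 197 117  76  75  93 165 167 165 161 162 163 161 162 162 161
 166 162 164 165 161 161 163 167 167 164 164 170 166 165 170 167 169 166
 171 165 170 166 170 169 169 165 167 172 166 168 170 171 172 171 171 174
 186 113  90 104  97  85 120 129]
```

Run:
```python
from meas import *
for n,d in(("top",t),("scene",s)):
    R=cv2.Rodrigues(np.array(d["rvec"],float))[0]; print(n,"C",(-R.T@np.array(d["tvec"])).round())
V=cv2.cvtColor(t["color"],cv2.COLOR_RGB2GRAY).astype(float)
for u in (258,275,292,309,326): print(u,V[268:290,u].astype(int))
for v in (238,248,258,268): print(v,V[v,324:348].astype(int))
c=crop(s["color"],275,200,165,145,4.8); cv2.imwrite("pics/c_scene.png",c)
# expected groove pixels from top estimate
yw=-.025;c0=np.array([487,-11.,75]);ex=np.array([np.cos(yw),np.sin(yw),0]);ey=np.array([-ex[1],ex[0],0])
print(proj(s,[c0,c0+220*ey,c0+120*ex]))
```

```text
top C [ 359.  -14. 1464.]
scene C [1125.  341. 1116.]
258 [173 184 181 196 148  75  60  66  56  81 175 188 187 198 137  88 110 137
 131 132 131 131]
275 [ 57 167 182 184 181  97  57  64  61  47 132 174 181 193 169 116  90 128
 135 135 132 128]
292 [ 23 115 157 165 169 161  84  53  58  59  46 164 166 158 170 147 103 104
 135 132 133 130]
309 [ 62  74 163 174 176 180 118  62  57  56  54  88 164 174 169 181 124  84
 112 131 132 121]
326 [114 127 137 169 182 183 191 101  54  61  64  43 152 176 184 182 170 112
  93 116 121 120]
238 [ 78  39  24  97 157 162 171 169 108  21  27  47  68 133 177 173 182 145
  61  52  56  56  57  57]
248 [114  34  30 131 176 167 166 130  48  38  51  52  86 142 168 161 157 131
  70  78  73  79  78  69]
258 [  0  22  95 158 177 173 175 134  20  36  44  51 131 178 169 166 152 112
  73  83  76  79  75  84]
268 [ 67  53 114 166 179 183 149  74  24  48  59  64 139 181 177 178 138  80
  78  81  80  80  83  81]
[[331.70666697 211.94736897]
 [413.09020479 255.34237166]
 [303.82066415 247.64024869]]
```

View pics/c_scene.png

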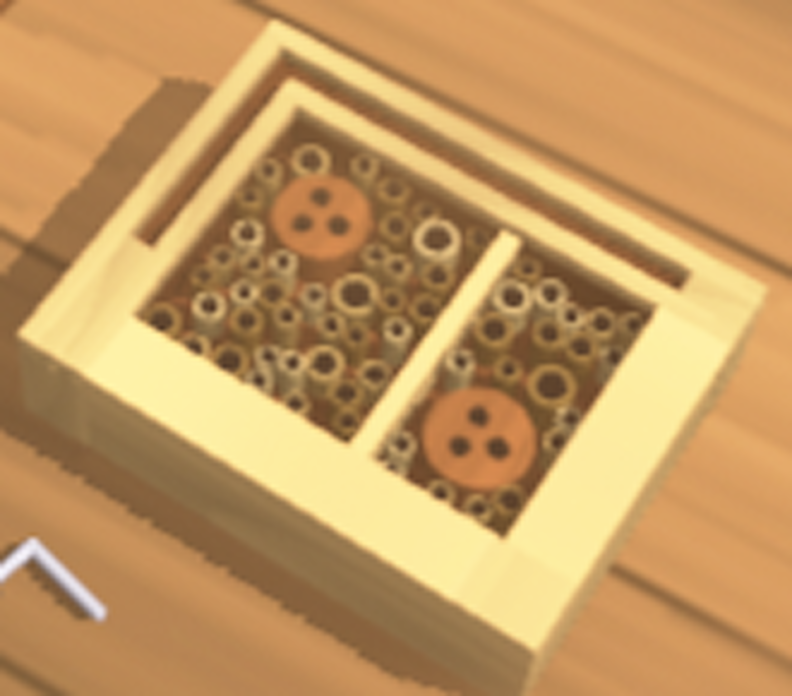

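```bash
cat > groove.py <<'E'
from meas import *
A=np.array([ray(t,p,75)[:2] for p in [(258,274.9),(275,275.3),(292,276.1),(309,276.7),(326,277.25)]])
B=np.array([ray(t,p,75)[:2] for p in [(334.3,238),(333.85,248),(333.5,258),(333.1,268)]])
la=np.polyfit(A[:,1],A[:,0],1); lb=np.polyfit(B[:,0],B[:,1],1)
y=(lb[0]*la[1]+lb[1])/(1-lb[0]*la[0]); c=np.array([np.polyval(la,y),y])
print("yaws",-la[0],lb[0],"corner",c)
e1=ray(t,(249.3,274.6),75)[:2];e2=ray(t,(334.5,231.55),75)[:2]
print("long",np.linalg.norm(e1-c),"(227)","short",np.linalg.norm(e2-c),"(127)")
yw=(-la[0]+lb[0])/2; ex=np.array([np.cos(yw),np.sin(yw)]);ey=np.array([-ex[1],ex[0]])
c=c+ey*((e1-c)@ey-227)/2*1+ex*((e2-c)@ex-127)/2*0
W=np.array([c+220*ey,c,c+120*ex]); print("yaw",yw,"start,corner,end",W.round(1))
E
python3 groove.py
python3 - <<'E'
from meas import *
# raker handle edges (gray 135 crossing) from rows, end rows at col 459
Lr=[(262,455.6,462.95),(270,454.97,462.4),(285,454.4,461.85),(295,453.84,461.5),(302,453.65,461.07)]
P=np.array([ray(t,((a+b)/2,v),77) for v,a,b in Lr]); k=np.polyfit(P[:,0],P[:,1],1)
f=ray(t,(459.2,257.6),77);n=ray(t,(457.2,304.6),77); print("raker yaw",np.arctan(k[0]),f,n,(f+n)/2, np.polyval(k,(f+n)[0]/2))
E
```

```text
yaws -0.03858632451643312 -0.04220184637439218 corner [486.22852451  -7.06571332]
long 226.82761506435915 (227) short 126.5665138872434 (127)
yaw -0.04039408544541265 start,corner,end [[495.1 212.7]
 [486.2  -7.2]
 [606.1 -12. ]]
raker yaw -0.08495361180670956 [ 539.22337142 -349.87443299   77.        ] [ 412.60913957 -339.51651834   77.        ] [ 475.9162555  -344.69547567   77.        ] -344.96769828110416
```

>>> move_arm --targets "1 0 0 0 0 0 5.6;1 0 0 0 0 0 5.6;1 0 0 0 0 0 5.6;1 0 0 0 0 0 5.5"

```text
clock: 0.43
eef_pos: [194.4, -619.9, 230.8]
tool_rot: [-3.141, 0.0, -0.09]
force: [-0.1, -0.6, 0.2]
width: 85.3
gripper_force: 0.0
```

>>> move_arm --targets "1 2.14 -2.48 0.67 0 0 0;1 2.14 -2.48 0.67 0 0 0;1 2.14 -2.48 0.67 0 0 0;1 2.14 -2.48 0.67 0 0 0;1 2.14 -2.48 0.67 0 0 0"

```text
clock: 0.85
eef_pos: [312.4, -504.3, 197.2]
tool_rot: [-3.141, 0.0, -0.086]
force: [1.3, -0.6, -0.6]
width: 85.6
gripper_force: 0.0
```

>>> move_arm --targets "1 2.14 -2.48 0.67 0 0 0;1 2.14 -2.48 0.67 0 0 0;1 2.14 -2.48 0.67 0 0 0;1 2.14 -2.48 0.67 0 0 0;1 2.14 -2.48 0.67 0 0 0"

```text
clock: 1.27
eef_pos: [429.6, -389.9, 163.7]
tool_rot: [-3.141, 0.0, -0.085]
force: [-1.0, -0.3, -0.3]
width: 85.4
gripper_force: 0.0
```

>>> move_arm --targets "1 2.14 -2.48 0.67 0 0 0;1 2.14 -2.48 0.67 0 0 0;1 0 0 0 0 0 0;1 0 0 0 0 0 0"

```text
clock: 1.6
eef_pos: [477.3, -342.8, 149.9]
tool_rot: [-3.14, 0.001, -0.08]
force: [-0.4, -0.3, -0.5]
width: 85.6
gripper_force: 0.0
```

>>> move_arm --targets "1 -0.1 0.2 2 0 0 0;1 0 0 2 0 0 0;1 0 0 2 0 0 0;1 0 0 2 0 0 0;1 0 0 1.5 0 0 0"

```text
clock: 2.02
eef_pos: [472.7, -348.7, 54.5]
tool_rot: [3.141, 0.002, -0.088]
force: [-0.1, 0.5, 0.2]
width: 85.5
gripper_force: 0.0
```

>>> move_arm --targets "1 0 0 0.8 0 0 0;-1 0 0 0 0 0 0;-1 0 0 0 0 0 0;-1 0 0 0 0 0 0;-1 0 0 0 0 0 0"

```text
clock: 2.43
eef_pos: [475.1, -348.3, 49.1]
tool_rot: [3.14, -0.002, -0.086]
force: [-0.4, -0.6, 0.4]
width: 38.7
gripper_force: 0.0
```

>>> move_arm --targets "-1 0 0 0 0 0 0;-1 0 0 0 0 0 0;-1 0 0 0 0 0 0;-1 0 0 0 0 0 0;-1 0 0 0 0 0 0"

```text
clock: 2.85
eef_pos: [475.2, -347.9, 49.1]
tool_rot: [3.141, -0.002, -0.085]
force: [-0.2, 1.2, 7.1]
width: 21.2
gripper_force: 59.2
```

>>> move_arm --targets "-1 0 0 -0.5 0 0 0;-1 0 0 -1 0 0 0;-1 0 0 -2 0 0 0;-1 0 0 -2 0 0 0;-1 0 0 -2 0 0 0"

```text
clock: 3.27
eef_pos: [474.3, -347.4, 124.1]
tool_rot: [-3.141, 0.001, -0.085]
force: [0.3, -0.0, -0.9]
width: 20.9
gripper_force: 58.7
```

>>> move_arm --targets "-1 0 0 -2 0 0 0;-1 0 0 -2 0 0 0;-1 0 0 0 0 0 0"

```text
clock: 3.52
eef_pos: [476.5, -349.2, 167.3]
tool_rot: [3.138, -0.006, -0.086]
force: [0.5, -0.9, -1.5]
width: 20.9
gripper_force: 58.7
```

```bash
python3 -c "
from cell import read_state
s=read_state();print(s['qpos'],s['eef_pos'],s['tool_rot'],s['width'])"
```

```text
[ 0.48638845  0.62081264  0.15462588  1.76389915 -0.13050452  0.75928292
 -0.94960474] [ 476.52637934 -349.17904588  167.33874384] [ 3.13782138 -0.00648147 -0.08553682] 20.91909838625084
```

>>> move_arm --targets "-1 0 0 0 0 0 -6.2;-1 0 0 0 0 0 -6.2;-1 0 0 0 0 0 -6.2;-1 0 0 0 0 0 -6.2;-1 0 0 0 0 0 -6.2"

```text
clock: 3.93
eef_pos: [474.0, -347.2, 162.4]
tool_rot: [-3.141, 0.001, 0.461]
force: [0.7, 0.0, -1.0]
width: 21.2
gripper_force: 58.6
```

>>> move_arm --targets "-1 0 0 0 0 0 -6.2;-1 0 0 0 0 0 -6.2;-1 0 0 0 0 0 -6.2;-1 0 0 0 0 0 -6.3;-1 0 0 0 0 0 -6.3"

```text
clock: 4.35
eef_pos: [474.0, -347.2, 162.3]
tool_rot: [-3.14, 0.0, 1.006]
force: [0.7, 0.4, -2.0]
width: 21.0
gripper_force: 58.6
```

>>> move_arm --targets "-1 2.55 -1.92 0 0 0 0;-1 2.55 -1.92 0 0 0 0;-1 2.55 -1.92 0 0 0 0;-1 2.55 -1.92 0 0 0 0;-1 2.55 -1.92 0 0 0 0"

```text
clock: 4.77
eef_pos: [461.7, -187.0, 162.5]
tool_rot: [-3.141, 0.0, 1.0]
force: [0.7, 1.0, -1.2]
width: 20.9
gripper_force: 58.9
```

>>> move_arm --targets "-1 2.55 -1.92 0 0 0 0;-1 2.55 -1.92 0 0 0 0;-1 2.55 -1.92 0 0 0 0;-1 2.55 -1.92 0 0 0 0;-1 2.55 -1.92 0 0 0 0"

```text
clock: 5.18
eef_pos: [449.9, -27.8, 162.7]
tool_rot: [-3.141, 0.0, 1.0]
force: [0.9, 0.7, -0.9]
width: 21.0
gripper_force: 58.9
```

>>> move_arm --targets "-1 2.55 -1.92 0 0 0 0;-1 2.55 -1.92 0 0 0 0;-1 2.55 -1.92 0 0 0 0;-1 2.55 -1.92 0 0 0 0;-1 2.55 -1.92 0 0 0 0"

```text
clock: 5.6
eef_pos: [438.0, 131.3, 162.7]
tool_rot: [-3.141, 0.001, 1.0]
force: [0.5, 0.4, -1.5]
width: 21.0
gripper_force: 58.9
```

>>> move_arm --targets "-1 0 0 1.5 0 0 0;-1 0 0 0 0 0 0;-1 0 0 0 0 0 0;-1 0 0 0 0 0 0"

```text
clock: 5.93
eef_pos: [438.6, 128.5, 147.9]
tool_rot: [-3.141, 0.001, 0.998]
force: [1.0, -0.4, -2.1]
width: 21.1
gripper_force: 58.9
```

Run:
```python
from cell import read_state, cams
from h import *
s=read_state();print(s['clock'],s['qpos'],s['eef_pos'],s['tool_rot'],s['width'])
e=np.array(s['eef_pos']);yw=s['tool_rot'][2]
tip=np.array([e[0]+100*np.cos(yw),e[1]+100*np.sin(yw),e[2]+16-50]);print("tip pred",tip)
o=[]
for n in("scene","top"):
    d=cams.get_image(n); np.save(f"pics/{n}1.npy",d,allow_pickle=True)
    p=proj(d,tip)[0]; print(n,p); x,y=(p-40).astype(int); print("crop origin",x,y); o.append(crop(d["color"],x,y,66,75,6))
cv2.imwrite("pics/tip1.png",np.hstack(o))
```

```text
5.9333 [-0.26843532  0.49500078 -0.11012727  2.12058517  0.10452579  0.53213461
 -1.02820298] [438.58445147 128.49349928 147.90916116] [-3.14147098e+00  1.39998972e-03  9.98245812e-01] 21.090214332435615
tip pred [492.76220872 212.54568914 113.90916116]
scene [417.22898221 247.33891176]
crop origin 377 207
top [249.50738601 273.91055576]
crop origin 209 233
```

View pics/tip1.png

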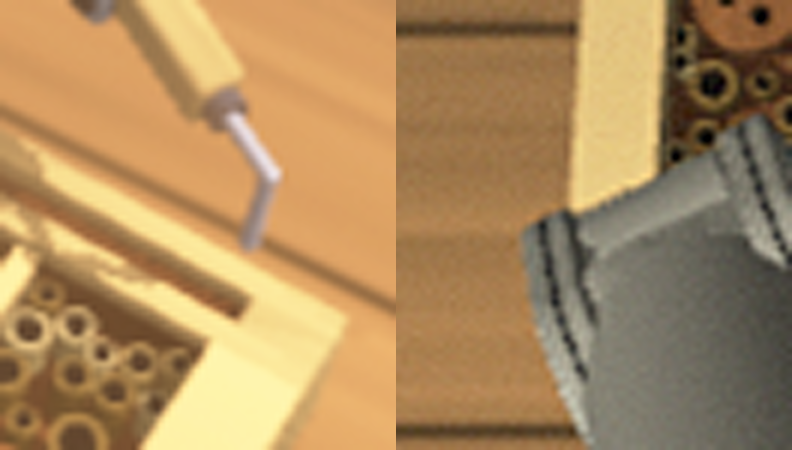

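Run:
```python
from h import *
s=np.load("pics/scene0.npy",allow_pickle=True).item()
yw=-.0404;ex=np.array([np.cos(yw),np.sin(yw),0]);ey=np.array([-ex[1],ex[0],0]);c=np.array([486.2,-7.2,75])
for nm,P in (("endwall",c+227*ey),("ew near",c+227*ey-7*ex),("ew far",c+227*ey+7*ex),("corner out",c-7*ex-7*ey),("corner in",c+7*ex+7*ey),("short end",c+127*ex-7*ey),("short end in",c+127*ex+7*ey)): 
    p=proj(s,P)[0]; print(nm,p.round(2),"crop0",((p-(275,200)+.5)*4.8).round(),"crop1",((p-(377,207)+.5)*6).round())
print(ray(s,(418.3,248.2),114))
```

```text
endwall [416.77 258.41] crop0 [683. 283.] crop1 [242. 311.]
ew near [418.23 256.21] crop0 [690. 272.] crop1 [250. 298.]
ew far [415.29 260.63] crop0 [676. 293.] crop1 [233. 325.]
corner out [332.39 209.1 ] crop0 [278.  46.] crop1 [-265.   16.]
corner in [334.08 215.73] crop0 [286.  78.] crop1 [-255.   55.]
short end [300.51 248.44] crop0 [125. 235.] crop1 [-456.  252.]
short end in [305.5  251.38] crop0 [149. 249.] crop1 [-426.  269.]
[493.58006591 215.55307189 114.        ]
```

>>> move_arm --targets "-1 -0.15 0.24 0.7 0 0 0;-1 -0.14 0.23 0.7 0 0 0;-1 0 0 0.7 0 0 0;-1 0 0 0.6 0 0 0;-1 0 0 0.6 0 0 0"

```text
clock: 6.45
eef_pos: [441.0, 124.6, 114.0]
tool_rot: [-3.141, 0.001, 1.0]
force: [-1.2, 0.4, -0.7]
width: 21.2
gripper_force: 58.9
```

>>> move_arm --targets "-1 0 0 0 0 0 0;-1 0 0 0 0 0 0"

```text
clock: 6.62
eef_pos: [440.8, 124.9, 114.3]
tool_rot: [-3.141, 0.001, 1.0]
force: [-0.7, 0.1, -0.7]
width: 20.8
gripper_force: 58.9
```

```bash
cat > look.py <<'E'
import sys
from cell import read_state, cams
from h import *
E=[]
for i in range(3):
    d=cams.get_image("scene"); s=read_state(); E.append(list(s['eef_pos'])+[s['tool_rot'][2]])
E=np.array(E); print(s['clock'],E.round(1),s['force'])
e=E.mean(0); tip=np.array([e[0]+100*np.cos(e[3]),e[1]+100*np.sin(e[3]),e[2]-34]); p=proj(d,tip)[0]
x,y=(p-35).astype(int); print("tip",tip,p,"origin",x,y,"tip in crop",(p-(x,y)+.5)*9)
yw=-.0404;ex=np.array([np.cos(yw),np.sin(yw),0]);ey=np.array([-ex[1],ex[0],0]);c=np.array([486.2,-7.2,75])
print("hotel-axes err from groove_start", (tip-c-220*ey)@ex,(tip-c-220*ey)@ey, "from corner",(tip-c)@ex,(tip-c)@ey,"z-75",tip[2]-75)
cv2.imwrite(sys.argv[1],crop(d["color"],x,y,75,66,9))
E
python3 look.py pics/tip2.png
```

```text
6.7667 [[441.1 125.1 114.7   1. ]
 [441.3 125.1 115.    1. ]
 [441.4 125.1 115.1   1. ]] [ 0.12618845 -0.62078084 -1.14037695]
tip [495.2356682  209.28357184  80.93029306] [413.09981799 254.98250055] origin 378 219 tip in crop [320.39836188 328.34250493]
hotel-axes err from groove_start 0.28473800529136634 -3.3281303456864713 from corner 0.2847380052913657 216.67186965431353 z-75 5.930293064527632
```

View pics/tip2.png

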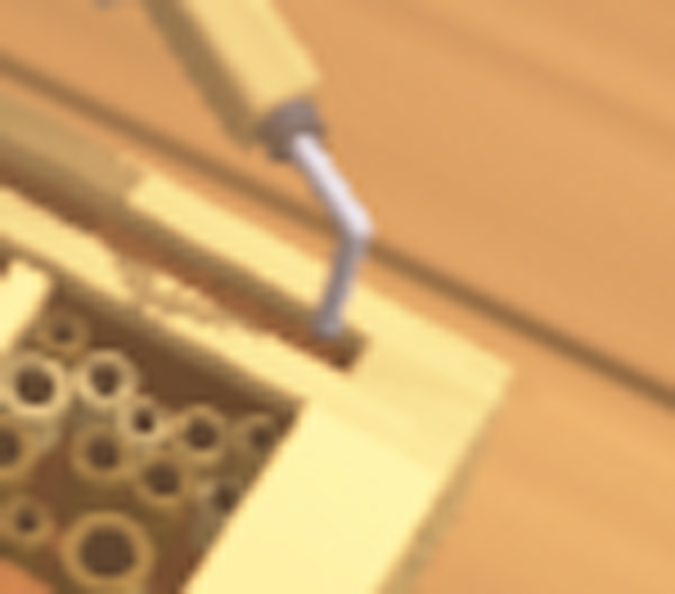

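Run:
```python
from h import *
s=np.load("pics/scene0.npy",allow_pickle=True).item()
g=cv2.cvtColor(s["color"],cv2.COLOR_RGB2GRAY).astype(float)
yw=-.0404;ex=np.array([np.cos(yw),np.sin(yw),0]);ey=np.array([-ex[1],ex[0],0]);c=np.array([486.2,-7.2,75])
for L in (40,80,120,160,190,210):
    a=proj(s,c+L*ey-7*ex)[0];b=proj(s,c+L*ey+7*ex)[0]; m=(a+b)/2
    pr=cv2.getRectSubPix; v=[]
    q=np.arange(-16,16.1,1)
    P=proj(s,[c+L*ey+k*ex for k in q]).astype(np.float32)
    v=cv2.remap(g.astype(np.float32),P[:,0].copy(),P[:,1].copy(),cv2.INTER_LINEAR).ravel()
    d=np.nonzero(v<120)[0]; print(L,v.astype(int))
# along-leg profile at end
P=proj(s,[c+(215+k)*ey for k in range(0,24)]).astype(np.float32)
print(cv2.remap(g.astype(np.float32),P[:,0].copy(),P[:,1].copy(),cv2.INTER_LINEAR).ravel().astype(int))
for S in (40,80,110):
    P=proj(s,[c+S*ex+k*ey for k in q]).astype(np.float32); print('short',S,cv2.remap(g.astype(np.float32),P[:,0].copy(),P[:,1].copy(),cv2.INTER_LINEAR).ravel().astype(int))
P=proj(s,[c+(115+k)*ex for k in range(0,24)]).astype(np.float32)
print(cv2.remap(g.astype(np.float32),P[:,0].copy(),P[:,1].copy(),cv2.INTER_LINEAR).ravel().astype(int))
```

```text
40 [217 218 218 217 217 215 202 188 170 153 140 128 120 115 112 110 109 110
 111 114 132 156 180 196 206 214 219 219 219 218 216 212 205]
80 [207 207 207 205 203 200 191 174 159 142 131 125 119 115 112 111 110 112
 113 115 131 151 173 194 202 208 211 211 210 210 208 203 198]
120 [205 206 207 208 208 206 200 186 170 153 141 132 125 120 116 112 111 112
 115 118 134 152 174 188 196 202 205 205 204 203 202 200 195]
160 [220 219 219 218 216 214 202 186 169 153 141 131 124 118 113 109 110 111
 113 120 133 152 175 193 208 218 220 220 220 219 219 217 208]
190 [223 223 222 222 221 215 202 186 168 151 137 124 118 112 105 104 104 105
 108 115 127 146 173 199 217 221 223 224 223 223 222 217 208]
210 [225 225 224 223 222 217 209 199 179 158 139 127 119 112 107 105 104 103
 107 114 124 151 179 205 216 222 226 226 225 224 223 221 215]
[100  97  97  99 101 102 100  97  95  93  91 105 127 154 178 200 206 209
 209 209 209 211 212 213]
short 40 [196 206 212 213 215 215 216 215 211 203 194 180 166 151 135 123 112 108
 107 106 104 101 104 123 146 169 189 206 212 214 216 216 215]
short 80 [191 198 202 204 206 207 208 208 206 201 190 176 163 148 135 124 117 112
 109 106 103 104 109 118 143 166 187 198 203 206 207 208 209]
short 110 [201 212 216 218 219 218 218 217 211 203 193 178 163 149 136 125 116 112
 109 108 105 103 107 121 143 171 196 210 214 215 214 212 211]
[114 115 114 113 113 115 116 119 122 131 153 175 195 202 205 207 208 208
 208 207 207 207 207 206]
```

>>> move_arm --targets "-1 -0.06 -0.1 0 0 0 0;-1 0 0 0.3 0 0 0;-1 0 0 0.3 0 0 0;-1 0 0 0.3 0 0 0"

```text
clock: 7.1
eef_pos: [440.1, 125.0, 105.7]
tool_rot: [3.141, -0.0, 1.0]
force: [-0.3, -0.4, -1.7]
width: 21.5
gripper_force: 58.9
```

>>> move_arm --targets "-1 0 0 0 0 0 0"

```text
clock: 7.18
eef_pos: [439.7, 124.9, 105.4]
tool_rot: [-3.141, 0.001, 1.0]
force: [0.1, -0.1, -1.0]
width: 20.9
gripper_force: 58.9
```

>>> move_arm --targets "-1 0 0 0.2 0 0 0;-1 0 0 0.15 0 0 0;-1 0 0 0 0 0 0;-1 0 0 0 0 0 0"

```text
clock: 7.52
eef_pos: [440.0, 125.0, 102.3]
tool_rot: [-3.141, 0.0, 1.0]
force: [0.1, 0.4, -1.3]
width: 21.3
gripper_force: 58.9
```

```bash
python3 look.py pics/tip3.png
```

```text
7.6667 [[440.1 125.  102.4   1. ]
 [440.1 125.  102.5   1. ]
 [440.1 125.  102.5   1. ]] [ 0.05894475  0.43598648 -0.3738817 ]
tip [494.11436346 209.13964675  68.46156451] [412.41625912 257.33823138] origin 377 222 tip in crop [323.24633208 322.54408246]
hotel-axes err from groove_start -0.8298387902327675 -3.5172263817493037 from corner -0.8298387902327685 216.4827736182507 z-75 -6.538435485352963
```

>>> move_arm --targets "-1 -0.2 0.12 0 0 0 0;-1 -0.36 0.21 0 0 0 0;-1 -0.36 0.21 0 0 0 0;-1 -0.36 0.21 0 0 0 0;-1 -0.36 0.21 0 0 0 0"

```text
clock: 8.08
eef_pos: [439.2, 105.3, 102.4]
tool_rot: [3.142, 0.0, 1.0]
force: [-0.3, -0.8, -1.5]
width: 21.1
gripper_force: 58.9
```

>>> move_arm --targets "-1 -0.36 0.21 0 0 0 0;-1 -0.36 0.21 0 0 0 0;-1 -0.36 0.21 0 0 0 0;-1 -0.36 0.21 0 0 0 0;-1 -0.36 0.21 0 0 0 0"

```text
clock: 8.5
eef_pos: [438.4, 84.7, 102.4]
tool_rot: [3.142, -0.0, 1.0]
force: [0.5, 0.3, -0.5]
width: 21.4
gripper_force: 58.9
```

>>> move_arm --targets "-1 -0.36 0.21 0 0 0 0;-1 -0.36 0.21 0 0 0 0;-1 -0.36 0.21 0 0 0 0;-1 -0.36 0.21 0 0 0 0;-1 -0.36 0.21 0 0 0 0"

```text
clock: 8.92
eef_pos: [437.5, 63.9, 102.4]
tool_rot: [3.142, -0.0, 1.0]
force: [0.1, -0.1, -0.9]
width: 21.0
gripper_force: 58.9
```

>>> move_arm --targets "-1 -0.36 0.21 0 0 0 0;-1 -0.36 0.21 0 0 0 0;-1 -0.36 0.21 0 0 0 0;-1 -0.36 0.21 0 0 0 0;-1 -0.36 0.21 0 0 0 0"

```text
clock: 9.33
eef_pos: [436.6, 43.1, 102.4]
tool_rot: [3.142, -0.0, 1.0]
force: [0.1, 1.2, -0.8]
width: 21.0
gripper_force: 58.9
```

>>> move_arm --targets "-1 -0.36 0.21 0 0 0 0;-1 -0.36 0.21 0 0 0 0;-1 -0.36 0.21 0 0 0 0;-1 -0.36 0.21 0 0 0 0;-1 -0.36 0.21 0 0 0 0"

```text
clock: 9.75
eef_pos: [435.7, 22.3, 102.4]
tool_rot: [-3.142, 0.0, 1.0]
force: [-0.4, -0.6, -1.8]
width: 21.4
gripper_force: 58.9
```

>>> move_arm --targets "-1 -0.36 0.21 0 0 0 0;-1 -0.36 0.21 0 0 0 0;-1 -0.36 0.21 0 0 0 0;-1 -0.36 0.21 0 0 0 0;-1 -0.36 0.21 0 0 0 0"

```text
clock: 10.17
eef_pos: [434.8, 1.5, 102.4]
tool_rot: [3.142, -0.0, 1.0]
force: [0.3, -1.1, -1.9]
width: 20.9
gripper_force: 58.9
```

>>> move_arm --targets "-1 -0.36 0.21 0 0 0 0;-1 -0.36 0.21 0 0 0 0;-1 -0.36 0.21 0 0 0 0;-1 -0.36 0.21 0 0 0 0;-1 -0.36 0.21 0 0 0 0"

```text
clock: 10.58
eef_pos: [433.9, -19.3, 102.4]
tool_rot: [3.142, -0.0, 1.0]
force: [0.5, 0.5, -1.8]
width: 21.2
gripper_force: 58.9
```

>>> move_arm --targets "-1 -0.36 0.21 0 0 0 0;-1 -0.36 0.21 0 0 0 0;-1 -0.36 0.21 0 0 0 0;-1 -0.36 0.21 0 0 0 0;-1 -0.36 0.21 0 0 0 0"

```text
clock: 11.0
eef_pos: [433.0, -40.2, 102.4]
tool_rot: [3.142, -0.0, 1.0]
force: [0.8, -0.3, -1.5]
width: 21.2
gripper_force: 58.9
```

```bash
python3 look.py pics/tip4.png
```

```text
11.15 [[432.9 -41.1 102.4   1. ]
 [433.  -40.6 102.4   1. ]
 [433.  -40.1 102.4   1. ]] [-0.17380429  0.10439021 -1.45751227]
tip [487.08700197  43.47268358  68.41291998] [351.18138005 223.43058587] origin 316 188 tip in crop [321.13242044 323.37527284]
hotel-axes err from groove_start -1.1603413711654575 -169.33283862883908 from corner -1.1603413711654589 50.667161371160915 z-75 -6.587080018660416
```

>>> move_arm --targets "-1 -0.36 0.21 0 0 0 0;-1 -0.36 0.21 0 0 0 0;-1 -0.36 0.21 0 0 0 0;-1 -0.36 0.21 0 0 0 0;-1 -0.36 0.21 0 0 0 0"

```text
clock: 11.57
eef_pos: [432.1, -61.1, 102.4]
tool_rot: [3.142, 0.0, 1.0]
force: [0.0, -0.4, -0.9]
width: 20.9
gripper_force: 58.9
```

>>> move_arm --targets "-1 -0.36 0.21 0 0 0 0;-1 -0.36 0.21 0 0 0 0;-1 -0.36 0.21 0 0 0 0;-1 -0.36 0.21 0 0 0 0;-1 -0.36 0.21 0 0 0 0"

```text
clock: 11.98
eef_pos: [431.2, -81.9, 102.4]
tool_rot: [3.142, -0.0, 1.0]
force: [-0.5, -0.1, -0.9]
width: 21.1
gripper_force: 58.9
```

>>> move_arm --targets "-1 -0.36 0.21 0 0 0 0;-1 -0.25 0.15 0 0 0 0;-1 0 0 0 0 0 0"

```text
clock: 12.23
eef_pos: [430.9, -89.3, 102.4]
tool_rot: [3.141, 0.0, 0.999]
force: [0.6, -0.5, -1.4]
width: 21.5
gripper_force: 58.9
```

```bash
python3 look.py pics/tip5.png
```

```text
12.3833 [[431.  -88.8 102.4   1. ]
 [431.  -88.5 102.4   1. ]
 [431.  -88.3 102.4   1. ]] [-0.23207156  0.72612678 -1.05108205]
tip [485.04767665  -4.42137586  68.41622992] [334.38992252 214.12528251] origin 299 179 tip in crop [323.0093027  320.62754257]
hotel-axes err from groove_start -1.263608974256389 -217.27018433445505 from corner -1.2636089742563903 2.7298156655449466 z-75 -6.583770084200481
```

View pics/tip5.png

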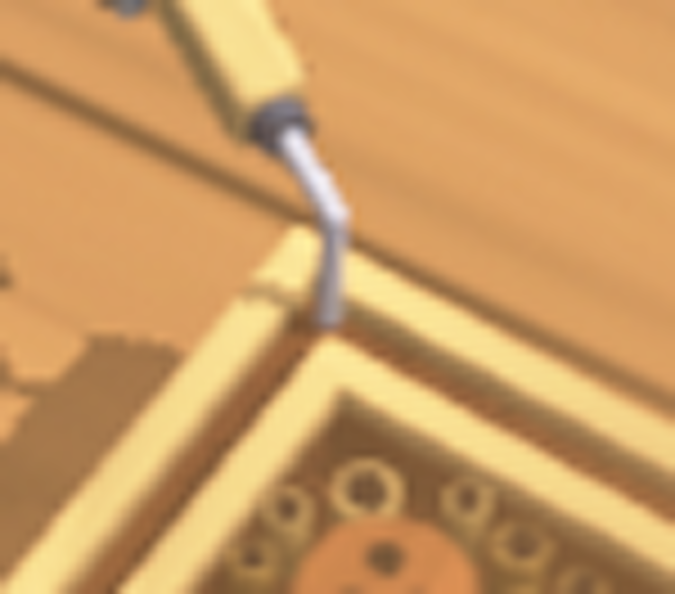

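>>> move_arm --targets "-1 -0.24 0.14 0 0 0 0;-1 0 0 0 0 0 0;-1 0.1 0.18 0 0 0 0;-1 0.21 0.36 0 0 0 0;-1 0.21 0.36 0 0 0 0"

```text
clock: 12.8
eef_pos: [441.8, -91.6, 102.5]
tool_rot: [3.141, -0.0, 1.0]
force: [1.1, -0.5, -1.1]
width: 20.9
gripper_force: 58.9
```

>>> move_arm --targets "-1 0.21 0.36 0 0 0 0;-1 0.21 0.36 0 0 0 0;-1 0.21 0.36 0 0 0 0;-1 0.21 0.36 0 0 0 0"

```text
clock: 13.13
eef_pos: [458.5, -92.4, 102.4]
tool_rot: [3.142, -0.0, 1.0]
force: [0.3, 0.1, -1.4]
width: 20.8
gripper_force: 58.9
```

```bash
python3 look.py pics/tip6.png
```

```text
13.2833 [[459.7 -92.4 102.5   1. ]
 [459.  -92.4 102.4   1. ]
 [458.3 -92.4 102.4   1. ]] [ 0.06539229 -0.44467911 -1.27216184]
tip [512.98875612  -8.24770488  68.42634157] [327.03859901 221.58404306] origin 292 186 tip in crop [319.8473911 324.7563875]
hotel-axes err from groove_start 26.809213090633953 -219.96487861454946 from corner 26.80921309063395 0.03512138545054419 z-75 -6.573658434819706
```

>>> move_arm --targets "-1 0.21 0.36 0 0 0 0;-1 0.21 0.36 0 0 0 0;-1 0.21 0.36 0 0 0 0;-1 0.21 0.36 0 0 0 0;-1 0.21 0.36 0 0 0 0"

```text
clock: 13.7
eef_pos: [479.3, -93.3, 102.5]
tool_rot: [3.141, -0.0, 1.0]
force: [0.3, -0.2, -0.8]
width: 21.1
gripper_force: 58.9
```

>>> move_arm --targets "-1 0.21 0.36 0 0 0 0;-1 0.21 0.36 0 0 0 0;-1 0.21 0.36 0 0 0 0;-1 0.21 0.36 0 0 0 0;-1 0.21 0.36 0 0 0 0"

```text
clock: 14.12
eef_pos: [500.0, -94.2, 102.4]
tool_rot: [-3.142, 0.0, 1.0]
force: [-0.1, -0.4, -1.4]
width: 20.6
gripper_force: 58.9
```

>>> move_arm --targets "-1 0.21 0.36 0 0 0 0;-1 0.21 0.36 0 0 0 0;-1 0.21 0.36 0 0 0 0;-1 0.21 0.36 0 0 0 0;-1 0.21 0.36 0 0 0 0"

```text
clock: 14.53
eef_pos: [520.8, -95.1, 102.4]
tool_rot: [-3.142, 0.0, 1.0]
force: [0.2, -0.5, -0.9]
width: 21.3
gripper_force: 58.9
```

>>> move_arm --targets "-1 0.21 0.36 0 0 0 0;-1 0.21 0.36 0 0 0 0;-1 0.21 0.36 0 0 0 0;-1 0.21 0.36 0 0 0 0;-1 0.21 0.36 0 0 0 0"

```text
clock: 14.95
eef_pos: [541.6, -96.0, 102.4]
tool_rot: [-3.142, 0.0, 1.0]
force: [1.0, 0.2, -0.6]
width: 21.3
gripper_force: 58.9
```

>>> move_arm --targets "-1 0.2 0.34 0 0 0 0;-1 0.1 0.17 0 0 0 0;-1 0 0 0 0 0 0;-1 0 0 0 0 0 0"

```text
clock: 15.28
eef_pos: [547.0, -96.2, 102.4]
tool_rot: [-3.141, 0.0, 1.0]
force: [-1.1, 0.1, -1.9]
width: 20.7
gripper_force: 58.9
```

```bash
python3 look.py pics/tip7.png
```

```text
15.4333 [[546.8 -96.2 102.4   1. ]
 [546.8 -96.2 102.4   1. ]
 [546.8 -96.2 102.4   1. ]] [-0.36215364 -0.43277143 -0.71396808]
tip [600.81958975 -12.06854774  68.37822804] [306.00369011 247.56324181] origin 271 212 tip in crop [319.53321095 324.56917625]
hotel-axes err from groove_start 114.72269954179175 -220.2352032787162 from corner 114.72269954179175 -0.23520327871617616 z-75 -6.62177196170812
```

View pics/tip7.png

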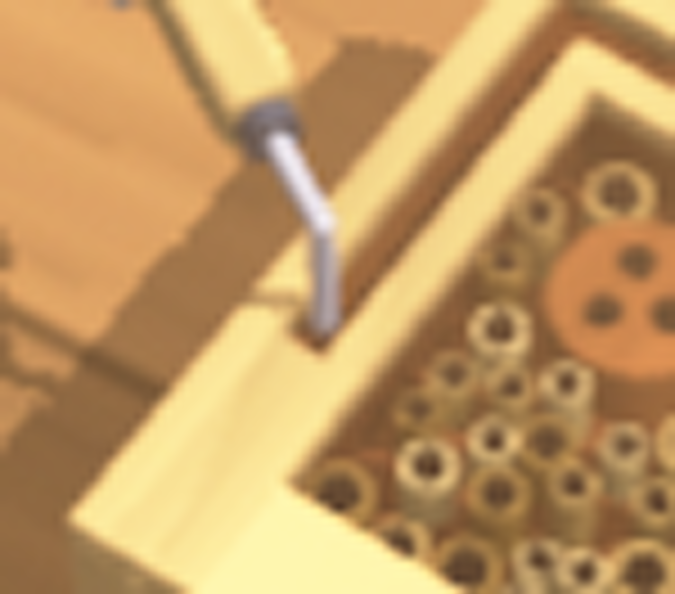

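>>> move_arm --targets "-1 0.1 0.17 0 0 0 0;-1 0 0 0 0 0 0;-1 0 0 0 0 0 0;-1 0 0 -0.3 0 0 0;-1 0 0 -0.4 0 0 0"

```text
clock: 15.85
eef_pos: [548.7, -96.2, 109.4]
tool_rot: [-3.141, 0.0, 1.0]
force: [-0.7, 0.3, -1.0]
width: 21.0
gripper_force: 58.9
```

>>> move_arm --targets "-1 0 0 -0.4 0 0 0;-1 0 0 -0.4 0 0 0;-1 0 0 -0.4 0 0 0;-1 0 0 -0.4 0 0 0;-1 0 0 -0.4 0 0 0"

```text
clock: 16.27
eef_pos: [549.1, -96.3, 130.0]
tool_rot: [3.141, -0.0, 1.0]
force: [0.3, 0.2, -0.2]
width: 21.2
gripper_force: 58.9
```

>>> move_arm --targets "-1 0 0 -0.8 0 0 0;-1 0 0 -1 0 0 0;-1 0 0 -1 0 0 0;-1 0 0 -0.5 0 0 0;-1 0 0 0 0 0 0"

```text
clock: 16.68
eef_pos: [550.3, -96.4, 164.2]
tool_rot: [3.139, -0.001, 1.0]
force: [0.5, 0.1, -1.3]
width: 21.0
gripper_force: 58.9
```

>>> move_arm --targets "-1 -2.52 0.74 0 0 0 0;-1 -2.52 0.74 0 0 0 0;-1 -2.52 0.74 0 0 0 0;-1 -2.52 0.74 0 0 0 0;-1 -2.52 0.74 0 0 0 0"

```text
clock: 17.1
eef_pos: [511.5, -223.4, 162.3]
tool_rot: [-3.141, 0.0, 1.0]
force: [0.6, 0.5, -1.5]
width: 21.2
gripper_force: 58.9
```

>>> move_arm --targets "-1 -2.52 0.74 0 0 0 0;-1 -2.52 0.74 0 0 0 0;-1 -2.52 0.74 0 0 0 0;-1 -2.52 0.74 0 0 0 0;-1 -2.52 0.74 0 0 0 0"

```text
clock: 17.52
eef_pos: [474.5, -349.5, 162.2]
tool_rot: [-3.141, -0.0, 1.0]
force: [0.4, 0.1, -0.6]
width: 20.9
gripper_force: 58.9
```

>>> move_arm --targets "-1 0 0 0 0 0 6.2;-1 0 0 0 0 0 6.2;-1 0 0 0 0 0 6.2;-1 0 0 0 0 0 6.2;-1 0 0 0 0 0 6.2"

```text
clock: 17.93
eef_pos: [474.9, -348.3, 162.1]
tool_rot: [-3.141, 0.0, 0.453]
force: [-0.3, -0.8, -2.1]
width: 20.8
gripper_force: 58.9
```

>>> move_arm --targets "-1 0 0 0 0 0 6.2;-1 0 0 0 0 0 6.2;-1 0 0 0 0 0 6.2;-1 0 0 0 0 0 6.3;-1 0 0 0 0 0 6.3"

```text
clock: 18.35
eef_pos: [475.1, -348.1, 162.1]
tool_rot: [-3.141, 0.0, -0.091]
force: [-0.4, 0.1, -1.1]
width: 20.9
gripper_force: 58.9
```

>>> move_arm --targets "-1 0 0 0 0 0 0;-1 0 0 0 0 0 0;-1 0 0 0 0 0 0;-1 0 0 0 0 0 0"

```text
clock: 18.68
eef_pos: [475.2, -348.3, 162.3]
tool_rot: [-3.141, 0.0, -0.084]
force: [-0.4, -0.2, -0.5]
width: 21.0
gripper_force: 58.9
```

>>> move_arm --targets "-1 0 0 1.8 0 0 0;-1 0 0 1.8 0 0 0;-1 0 0 1.8 0 0 0;-1 0 0 1.8 0 0 0;-1 0 0 1.5 0 0 0"

```text
clock: 19.1
eef_pos: [475.0, -348.2, 74.3]
tool_rot: [-3.141, 0.0, -0.084]
force: [-0.2, 0.0, -1.5]
width: 21.1
gripper_force: 58.9
```

>>> move_arm --targets "-1 0 0 0.8 0 0 0;-1 0 0 0.5 0 0 0;-1 0 0 0.4 0 0 0;-1 0 0 0.4 0 0 0;-1 0 0 0 0 0 0"

```text
clock: 19.52
eef_pos: [475.3, -348.4, 54.4]
tool_rot: [-3.142, -0.0, -0.085]
force: [0.4, -0.0, -0.9]
width: 21.1
gripper_force: 58.9
```

>>> move_arm --targets "-1 0 0 0.3 0 0 0;-1 0 0 0.1 0 0 0;-1 0 0 0 0 0 0;-1 0 0 0 0 0 0"

```text
clock: 19.85
eef_pos: [475.4, -348.4, 50.7]
tool_rot: [3.141, -0.0, -0.085]
force: [0.6, 0.1, -2.1]
width: 21.0
gripper_force: 58.9
```

>>> move_arm --targets "-1 0 0 0.1 0 0 0;-1 0 0 0.05 0 0 0;-1 0 0 0 0 0 0"

```text
clock: 20.1
eef_pos: [475.4, -348.4, 49.1]
tool_rot: [3.141, -0.0, -0.085]
force: [-0.3, 0.1, -0.4]
width: 21.1
gripper_force: 59.3
```

>>> move_arm --targets "-0.5 0 0 0 0 0 0;-0.3 0 0 0 0 0 0;0 0 0 0 0 0 0;0.5 0 0 0 0 0 0;1 0 0 0 0 0 0"

```text
clock: 20.52
eef_pos: [475.3, -348.4, 49.0]
tool_rot: [3.142, -0.0, -0.085]
force: [1.1, 0.1, 0.5]
width: 65.2
gripper_force: 0.0
```

>>> move_arm --targets "1 0 0 0 0 0 0;1 0 0 0 0 0 0;1 0 0 0 0 0 0;1 0 0 -0.5 0 0 0;1 0 0 -1 0 0 0"

```text
clock: 20.93
eef_pos: [474.5, -347.8, 63.4]
tool_rot: [-3.14, 0.002, -0.085]
force: [-1.0, -0.0, -0.9]
width: 84.9
gripper_force: 0.0
```

>>> move_arm --targets "1 0 0 -2 0 0 0;1 0 0 -3 0 0 0;1 0 0 -3 0 0 0;1 0 0 -3 0 0 0;1 0 0 -3 0 0 0"

```text
clock: 21.35
eef_pos: [475.1, -348.3, 206.4]
tool_rot: [3.141, -0.001, -0.086]
force: [0.7, -0.6, -0.1]
width: 85.7
gripper_force: 0.0
```

>>> move_arm --targets "1 -3 3 0 0 0 0;1 -3 2.5 0 0 0 0;1 -3 2.5 0 0 0 0;1 -3 2.5 0 0 0 0;1 -3 2.5 0 0 0 0"

```text
clock: 21.77
eef_pos: [313.8, -465.5, 205.2]
tool_rot: [3.14, -0.001, -0.085]
force: [-0.5, 0.1, -0.9]
width: 85.5
gripper_force: 0.0
```

Run:
```python
from cell import read_state, cams
from h import *
s=read_state();print(s['clock'],s['eef_pos'],s['width'])
t=cams.get_image("top");q=cams.get_image("scene")
a=crop(t["color"],380,225,133,90,4); b=crop(q["color"],160,120,133,90,4)
cv2.imwrite("pics/final.png",np.vstack([a,b])[:, :][:600] if False else cv2.resize(np.hstack([a,b]),(800,270)))
```

```text
21.7667 [ 313.76801629 -465.46067316  205.21928384] 85.4680014922512
```

View pics/final.png

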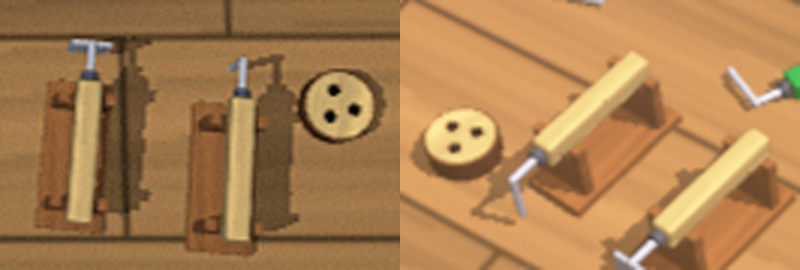

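The raker lies in both notches of its own rest, with its point to +x at about crop (240,65) in the top view. The scraper and the log slice have not moved.

```bash
python3 -c "
from cell import order
print(order.finish_job())"
```

```text
the job is handed in; nothing more can be done
None
```

The groove was raked in one slow, unbroken stroke from the long leg round the corner to the end of the short leg, the raker was laid back in its own rest and released, and the job is handed in; no verdict came back.

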